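# Set out a graduated set of candlesticks for oiling

### The job

Stand the four turned wooden candlesticks upright and centred on the four work-support pucks, one on each, ready for oiling: in order of height along the row, the shortest at the robot's left-hand end (+y) and the tallest at its right. Set them down without dropping or knocking over any, and leave the oil can and the wax tin standing where they are.

Things in the scene. Friction and masses are not known exactly. Their poses are not given: they have to be found in the camera images.
- stick_b: The shortest candlestick, 75 mm high, standing loose on the bench. Turned medium-brown wood, round: a 66 mm foot, a 24 mm stem with no bead on it, and on top a straight cup 44 mm across that takes up the uppermost 38 mm, with a brass candle socket flush in its top. About 120 g. Origin: centre of the underside; z up along the stem; the yaw does not matter.
- stick_d: The second shortest candlestick, 105 mm high, standing loose on the bench. Turned medium-brown wood, round: a 66 mm foot, a 24 mm stem with one bead 34 mm across, and on top a straight cup 44 mm across that takes up the uppermost 38 mm, with a brass candle socket flush in its top. About 150 g. Origin: centre of the underside; z up along the stem; the yaw does not matter.
- stick_a: The second tallest candlestick, 135 mm high, standing loose on the bench. Turned medium-brown wood, round: a 66 mm foot, a 24 mm stem with two beads 34 mm across, and on top a straight cup 44 mm across that takes up the uppermost 38 mm, with a brass candle socket flush in its top. About 170 g. Origin: centre of the underside; z up along the stem; the yaw does not matter.
- stick_c: The tallest candlestick, 165 mm high, standing loose on the bench. Turned medium-brown wood, round: a 66 mm foot, a 24 mm stem with three beads 34 mm across, and on top a straight cup 44 mm across that takes up the uppermost 38 mm, with a brass candle socket flush in its top. About 200 g. Origin: centre of the underside; z up along the stem; the yaw does not matter.
- puck_p: One of four identical round grey and black rubber-faced work-support pucks, 74 mm across and 25 mm high, fixed in a row (about 104 mm apart, a little ragged; the row runs roughly from the robot's left to its right, turned by up to 12 degrees) on a dark board 6 mm thick; it does not move. Its name says nothing about its place in the row. Origin: centre of its underside; z up, y along the row towards the robot's left (+y side), x across the row away from the robot.
- puck_q: One of four identical round grey and black rubber-faced work-support pucks, 74 mm across and 25 mm high, fixed in a row (about 104 mm apart, a little ragged; the row runs roughly from the robot's left to its right, turned by up to 12 degrees) on a dark board 6 mm thick; it does not move. Its name says nothing about its place in the row. Origin: centre of its underside; z up, y along the row towards the robot's left (+y side), x across the row away from the robot.
- puck_r: One of four identical round grey and black rubber-faced work-support pucks, 74 mm across and 25 mm high, fixed in a row (about 104 mm apart, a little ragged; the row runs roughly from the robot's left to its right, turned by up to 12 degrees) on a dark board 6 mm thick; it does not move. Its name says nothing about its place in the row. Origin: centre of its underside; z up, y along the row towards the robot's left (+y side), x across the row away from the robot.
- puck_s: One of four identical round grey and black rubber-faced work-support pucks, 74 mm across and 25 mm high, fixed in a row (about 104 mm apart, a little ragged; the row runs roughly from the robot's left to its right, turned by up to 12 degrees) on a dark board 6 mm thick; it does not move. Its name says nothing about its place in the row. Origin: centre of its underside; z up, y along the row towards the robot's left (+y side), x across the row away from the robot.
- oil_can: Bystander: green rectangular can of finishing oil, 46 x 66 mm and 103 mm high plus a black screw cap (to 120 mm), loose on the bench among the candlesticks. Origin: centre of the underside, z up; the 66 mm side runs along y.
- wax_tin: Bystander: round flat wax tin of plain silver-grey metal, 76 mm across and 32 mm high, loose on the bench among the candlesticks. Origin: centre of the underside, z up.

How it is judged (in metres and radians):
At the end, for the whole second after the job is handed in: Each candlestick stands upright (within 0.06 rad) on a puck, its foot on the puck's top face and its axis within 12 mm of the puck's; along the row from the robot's left to its right they rise in height: 75, 105, 135, 165 mm. All are released and at rest (((horizontal distance between stick_b and puck_p below 0.012 m and z of stick_b in the frame of puck_p between 0.022 and 0.028 m) or (horizontal distance between stick_b and puck_q below 0.012 m and z of stick_b in the frame of puck_q between 0.022 and 0.028 m) or (horizontal distance between stick_b and puck_r below 0.012 m and z of stick_b in the frame of puck_r between 0.022 and 0.028 m) or (horizontal distance between stick_b and puck_s below 0.012 m and z of stick_b in the frame of puck_s between 0.022 and 0.028 m)) and angle between each of stick_b, stick_d, stick_a, stick_c's own z axis and vertical below 0.06 rad and linear speed of each of stick_b, stick_d, stick_a, stick_c below 0.02 m/s and angular speed of each of stick_b, stick_d, stick_a, stick_c below 0.2 rad/s and contact force between the fingers and stick_b below 0.05 N and ((horizontal distance between stick_d and puck_p below 0.012 m and z of stick_d in the frame of puck_p between 0.022 and 0.028 m) or (horizontal distance between stick_d and puck_q below 0.012 m and z of stick_d in the frame of puck_q between 0.022 and 0.028 m) or (horizontal distance between stick_d and puck_r below 0.012 m and z of stick_d in the frame of puck_r between 0.022 and 0.028 m) or (horizontal distance between stick_d and puck_s below 0.012 m and z of stick_d in the frame of puck_s between 0.022 and 0.028 m)) and contact force between the fingers and stick_d below 0.05 N and ((horizontal distance between stick_a and puck_p below 0.012 m and z of stick_a in the frame of puck_p between 0.022 and 0.028 m) or (horizontal distance between stick_a and puck_q below 0.012 m and z of stick_a in the frame of puck_q between 0.022 and 0.028 m) or (horizontal distance between stick_a and puck_r below 0.012 m and z of stick_a in the frame of puck_r between 0.022 and 0.028 m) or (horizontal distance between stick_a and puck_s below 0.012 m and z of stick_a in the frame of puck_s between 0.022 and 0.028 m)) and contact force between the fingers and stick_a below 0.05 N and ((horizontal distance between stick_c and puck_p below 0.012 m and z of stick_c in the frame of puck_p between 0.022 and 0.028 m) or (horizontal distance between stick_c and puck_q below 0.012 m and z of stick_c in the frame of puck_q between 0.022 and 0.028 m) or (horizontal distance between stick_c and puck_r below 0.012 m and z of stick_c in the frame of puck_r between 0.022 and 0.028 m) or (horizontal distance between stick_c and puck_s below 0.012 m and z of stick_c in the frame of puck_s between 0.022 and 0.028 m)) and contact force between the fingers and stick_c below 0.05 N and ((horizontal distance between stick_b and puck_p below 0.012 m and y of stick_d in the frame of puck_p below -0.05 m) or (horizontal distance between stick_b and puck_q below 0.012 m and y of stick_d in the frame of puck_q below -0.05 m) or (horizontal distance between stick_b and puck_r below 0.012 m and y of stick_d in the frame of puck_r below -0.05 m) or (horizontal distance between stick_b and puck_s below 0.012 m and y of stick_d in the frame of puck_s below -0.05 m)) and ((horizontal distance between stick_d and puck_p below 0.012 m and y of stick_a in the frame of puck_p below -0.05 m) or (horizontal distance between stick_d and puck_q below 0.012 m and y of stick_a in the frame of puck_q below -0.05 m) or (horizontal distance between stick_d and puck_r below 0.012 m and y of stick_a in the frame of puck_r below -0.05 m) or (horizontal distance between stick_d and puck_s below 0.012 m and y of stick_a in the frame of puck_s below -0.05 m)) and ((horizontal distance between stick_a and puck_p below 0.012 m and y of stick_c in the frame of puck_p below -0.05 m) or (horizontal distance between stick_a and puck_q below 0.012 m and y of stick_c in the frame of puck_q below -0.05 m) or (horizontal distance between stick_a and puck_r below 0.012 m and y of stick_c in the frame of puck_r below -0.05 m) or (horizontal distance between stick_a and puck_s below 0.012 m and y of stick_c in the frame of puck_s below -0.05 m))); the robot touches nothing.
It fails at once if a candlestick is knocked over (tilted beyond 50 degrees) (angle between any of stick_b, stick_d, stick_a, stick_c's own z axis and vertical above 0.87 rad).
It fails at once if a candlestick is dropped or thrown (faster than 0.6 m/s while the fingers do not hold it) ((linear speed of stick_b above 0.6 m/s and contact force between the fingers and stick_b below 0.05 N) or (linear speed of stick_d above 0.6 m/s and contact force between the fingers and stick_d below 0.05 N) or (linear speed of stick_a above 0.6 m/s and contact force between the fingers and stick_a below 0.05 N) or (linear speed of stick_c above 0.6 m/s and contact force between the fingers and stick_c below 0.05 N)).
It fails at once if the oil can is shifted by more than 25 mm or tipped (distance of oil_can from where it was at the start of the episode above 0.025 m or angle between oil_can's own z axis and vertical above 0.35 rad).
It fails at once if the wax tin is shifted by more than 25 mm or tipped (distance of wax_tin from where it was at the start of the episode above 0.025 m or angle between wax_tin's own z axis and vertical above 0.35 rad).
It also fails if it takes over 102 s, if anything falls off the work surface, if the arm or the gripper's body presses on something with over 40 N, if the wrist force passes 120 N, or if a joint passes its speed limit or range.

### The arm

A 6-joint arm with a two-finger parallel gripper is mounted at the origin on the work surface. World frame = base frame: x ahead of the robot, y to its left, z up, the work surface at z = 0. Lengths are in m, angles in degrees, forces in N, time in s.
With the tool pointing down it reaches from about 0.25 to 0.725 m from the base axis. Payload 9.7 kg.
Tool frame: the origin (TCP) lies between the finger pads; the fingertips stand 19 mm ahead of it and the grasp point (between the pads) is the TCP; z points along the fingers, y is the line along which they close (so a half turn about z gives the same grasp; the last joint's range is limited). The gripper opens to 85 mm and grips with 20 to 120 N. Pads are 22 mm wide; open, the fingers measure 114 mm over their backs; the gripper's body (76 mm by 85 mm) begins 54 mm behind the grasp point. The pads swing forward as they close: fully open they stand 13 mm farther back than shut.
Start: joints at [71.562, 4.979, 10.078, 95.1, 0, 90], TCP at [0.174, 0.522, 0.25] pointing down, gripper open.
Joint ranges: [-179.16, 179.16], [-48.56, 103.87], [-65.8, 70.77], [-126.05, 130.52], [-82.76, 87.17], [-180, 180]. Speed limits (degrees/s): [127.2, 127.2, 147.25, 180, 180, 180].

### API

Orientations are given as [roll, pitch, yaw] about the fixed x, y, z axes, in that order (R = Rz(yaw) Ry(pitch) Rx(roll)).
In Python, from workcell import telemetry, camera, calibration, workorder gives the robot as it stands.
- The arm moves only by the tool play_rows, never from a script. Its argument "increments" is a list of rows, each a list of 3 entries, a list of its own where there are three numbers: the shift along the tool's x, y, z in mm, then the turn, a rotation vector about the tool's x, y, z in degrees, then the closure, from 0 (fully open) to 1 (shut). In form: [[[x, y, z], [ax, ay, az], jaw], ...]. A call has 1 to 20 rows; each row is the pose to reach, as a shift and turn from the pose commanded when the call began, along the tool's axes at that moment; what a row does not reach only later rows make up. A row lasts 1/10 s, in which the tool goes at most 50 mm and 8.59 degrees, less where a joint would pass 70% of its speed; a pose out of reach is approached as far as the arm can. A call with a gripper value outside its range is refused whole. The fingers move at their own pace and stop on an object; "grip_force" is the grip in N (left out, the last holds). Time passes only in rows, so rows that repeat a pose let the fingers close. It gives the time, the measured TCP pose, the force, the opening and the grip force at its end, in the units of the state.
- telemetry.get_obs(): the state, without advancing time (a new reading comes with each control period).
- camera(name): name is "side" or "top" or "wrist"; returns (picture, depth): 384x512x3 uint8, red, green, blue; 384x512 float32, m along the optical axis (not along the pixel's ray), 0 where there is no reading.
- calibration(name): a dict with "vertical_fov" (degrees; the focal length in pixels is half the picture's height over the tangent of half this angle, whatever the lens; pixels are square), "cx", "cy" (the principal point, pixels), "rvec" (rotation vector, rad) and "tvec" (3), from world to camera coordinates, as OpenCV has them; the wrist camera has in their place "hand_eye" (4x4, takes a point from camera to tool coordinates, whose origin is the TCP and whose axes are the flange's). Camera axes: x right, y down, z forward; pixel columns grow to the right and rows downward; lengths in m; the calibration is good to about 2 mm. A picture is of the moment at which its call begins: read the wrist's pose just before it. calibration takes no time and is no camera call.
- workorder.job_done(): hands the job in; it is judged then, once.
The state is a dict: "time": time; "q": joint angles; "qd": joint speeds; "joint_efforts": joint torques, N m; "ee_pos": TCP position; "tcp_rot": TCP orientation; "wrist_force": force on the tool from outside, world axes, zero at the start; "torque": the same for the moment, N m; "opening": finger opening in m; "grasp_force": force on a finger pad.
Only numpy, scipy, OpenCV 4.12 (cv2) and the standard library are available. Lean on these libraries where they do the work, as an engineer would, in place of code of your own. Each camera call takes 0.05 s, during which the arm holds its last target. There are 200 camera calls.

## Working session

There is one attempt and no reset: what is moved stays moved. The work goes in short steps, Python scripts to look and compute and a tool call to move; the robot and the scene stay as the last step left them, time stands still between calls to the robot, and variables do not carry over. Pictures are saved under pics/ and viewed, at most 14 in all, crops included, and the job is handed in when it is done.

Besides the shell and the picture viewer there is one more tool, called after "Call:" as name(argument=value, ...) on one line, values as JSON. play_rows: Moves the arm, as the interface text tells. Its arguments: {"type":"object","properties":{"increments":{"type":"array"},"grip_force":{"type":"number"}},"required":["increments"]}

```bash
mkdir -p pics
cat > h.py <<'E'
import numpy as np, cv2
from workcell import telemetry, camera, calibration, workorder
from scipy.spatial.transform import Rotation as Ro
def world(name,d):
    c=calibration(name);f=192/np.tan(np.radians(c['vertical_fov'])/2)
    v,u=np.mgrid[0:384,0:512]
    P=np.stack([(u-c['cx'])/f*d,(v-c['cy'])/f*d,d],-1)
    if 'rvec' in c:
        R=cv2.Rodrigues(np.array(c['rvec'],float))[0]; return (P-np.array(c['tvec']).ravel())@R
    o=telemetry.get_obs(); H=np.array(c['hand_eye'])
    P=P@H[:3,:3].T+H[:3,3]
    return P@Ro.from_euler('xyz',o['tcp_rot'],degrees=True).as_matrix().T+np.array(o['ee_pos'])
E
python3 - <<'E'
from h import *
o=telemetry.get_obs();print(o)
for n in ['top','side']:
    p,d=camera(n);np.savez('pics/'+n,p=p,d=d);cv2.imwrite(f'pics/{n}.png',cv2.resize(p[:,:,::-1],(768,576)))
    c=calibration(n);print(c)
    W=world(n,d); np.save('pics/W'+n,W); print(n,[W[r,cc].round(3).tolist() for r,cc in [(100,100),(190,256),(300,400)]])
E
```

```text
{'time': 0.0, 'q': array([ 7.15629185e+01,  5.01265655e+00,  1.00308017e+01,  9.50999075e+01,
       -1.04908436e-03,  9.00016189e+01]), 'qd': array([ 0.00095253,  0.04989186,  0.14120775, -0.01931467, -0.00733594,
       -0.04656262]), 'joint_efforts': array([-8.01509887e-04, -5.20386636e+01,  4.64805579e+01,  1.62046461e-02,
       -9.09073674e-05, -2.79171826e-05]), 'ee_pos': array([0.1738781 , 0.52155418, 0.24953541]), 'tcp_rot': array([-1.79918238e+02,  1.05139353e-03,  1.61561301e+02]), 'wrist_force': array([-0.54770149, -0.69203487,  0.49525285]), 'torque': array([-0.01620276,  0.0233568 ,  0.02538861]), 'grasp_force': 0.0, 'opening': 0.08523895453662919}
{'vertical_fov': 57.08698485700452, 'cx': 257.1763636525259, 'cy': 189.50263536184178, 'rvec': array([ 2.22428781, -2.16244233,  0.10843172]), 'tvec': array([-0.03183453,  0.5617967 ,  1.07454631])}
top [[0.836, 0.493, 0.001], [0.562, -0.013, 0.008], [0.231, -0.471, 0.001]]
{'vertical_fov': 43.56477958338241, 'cx': 251.76183446947678, 'cy': 196.71352325607904, 'rvec': array([ 2.31874461, -0.15685339,  0.08630186]), 'tvec': array([-0.56345851,  0.07423522,  1.12006426])}
side [[0.157, 0.55, -0.003], [0.588, 0.054, 0.006], [0.834, -0.309, -0.002]]
```

View pics/top.png

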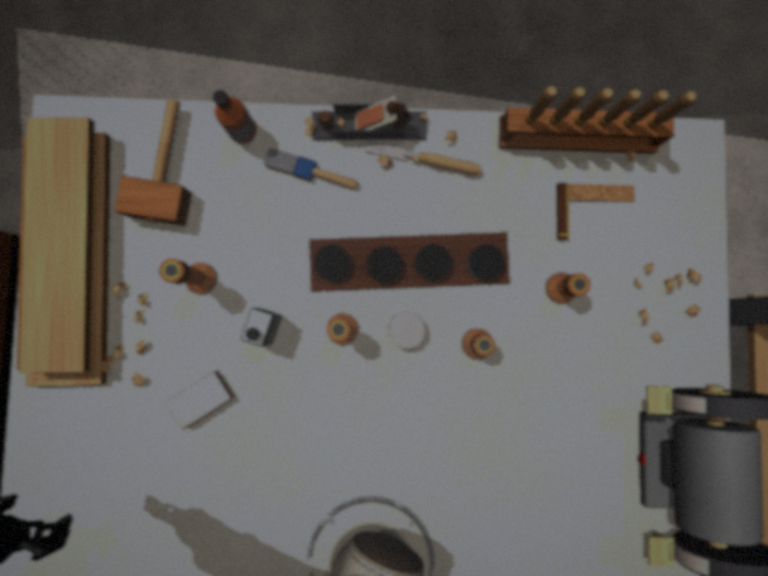

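View pics/side.png

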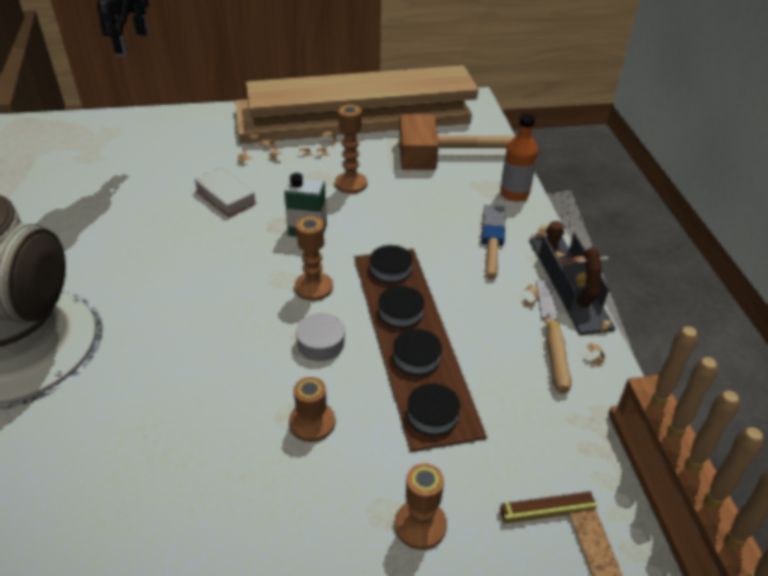

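Run:
```python
from h import *
for n in ['top','side']:
    W=np.load(f'pics/W{n}.npy');d=np.load(f'pics/{n}.npz')['d']
    # tall-thing clusters by height over the bench
    ok=(d>0)&(W[...,2]>.02)&(W[...,2]<.2)&(W[...,0]>.1)&(W[...,0]<.9)&(abs(W[...,1])<.6)
    N,L=cv2.connectedComponents(ok.astype(np.uint8))
    for i in range(1,N):
        m=L==i
        if m.sum()<60: continue
        Q=W[m];t=np.percentile(Q[:,2],95);T=Q[Q[:,2]>t-.006]
        v,u=np.nonzero(m)
        print(n,'px',u.mean().round(),v.mean().round(),m.sum(),'top z',t.round(3),'mean',T.mean(0).round(3),'mid',((T.min(0)+T.max(0))/2).round(3),'ext',np.ptp(T,axis=0).round(3))
```

```text
top px 155.0 78.0 590 top z 0.171 mean [0.885 0.298 0.171] mid [0.885 0.299 0.17 ] ext [0.028 0.027 0.008]
top px 396.0 85.0 2621 top z 0.186 mean [ 0.892 -0.418  0.19 ] mid [ 0.893 -0.417  0.19 ] ext [0.013 0.265 0.02 ]
top px 252.0 84.0 503 top z 0.096 mean [ 0.894 -0.021  0.099] mid [ 0.891 -0.022  0.101] ext [0.017 0.024 0.02 ]
top px 103.0 124.0 1638 top z 0.065 mean [0.719 0.463 0.063] mid [0.718 0.463 0.064] ext [0.088 0.129 0.009]
top px 58.0 174.0 4039 top z 0.085 mean [0.585 0.583 0.083] mid [0.624 0.578 0.084] ext [0.497 0.043 0.01 ]
top px 300.0 108.0 289 top z 0.03 mean [ 0.823 -0.147  0.027] mid [ 0.823 -0.141  0.028] ext [0.039 0.134 0.008]
top px 203.0 111.0 109 top z 0.024 mean [0.805 0.161 0.022] mid [0.803 0.163 0.023] ext [0.047 0.048 0.005]
top px 221.0 174.0 449 top z 0.035 mean [0.605 0.096 0.032] mid [0.605 0.095 0.034] ext [0.072 0.071 0.009]
top px 289.0 174.0 439 top z 0.036 mean [ 0.613 -0.112  0.033] mid [ 0.612 -0.112  0.034] ext [0.069 0.072 0.008]
top px 324.0 174.0 441 top z 0.035 mean [ 0.616 -0.223  0.032] mid [ 0.616 -0.223  0.034] ext [0.069 0.072
[... 2010 characters left out ...]
078 0.007]
side px 372.0 236.0 372 top z 0.027 mean [ 0.822 -0.152  0.024] mid [ 0.823 -0.147  0.024] ext [0.04  0.133 0.007]
side px 278.0 231.0 648 top z 0.032 mean [ 0.612 -0.114  0.03 ] mid [ 0.612 -0.113  0.031] ext [0.074 0.076 0.009]
side px 465.0 308.0 5624 top z 0.19 mean [ 0.891 -0.4    0.193] mid [ 0.892 -0.397  0.192] ext [0.015 0.218 0.016]
side px 206.0 265.0 550 top z 0.076 mean [ 0.444 -0.213  0.074] mid [ 0.444 -0.212  0.074] ext [0.043 0.045 0.007]
side px 289.0 269.0 807 top z 0.032 mean [ 0.615 -0.224  0.03 ] mid [ 0.615 -0.223  0.03 ] ext [0.073 0.075 0.008]
side px 282.0 328.0 859 top z 0.106 mean [ 0.567 -0.389  0.104] mid [ 0.567 -0.388  0.105] ext [0.043 0.044 0.008]
```

The two views agree within 2–3 mm, and the heights and sizes match the text.

| Item | Position x, y (m) |
|---|---|
| stick_b | (.445, -.212) |
| stick_d | (.567, -.387) |
| stick_a | (.468, .071) |
| stick_c | (.566, .370) |
| Puck 1 (left end) | (.604, .095) |
| Puck 2 | (.604, -.012) |
| Puck 3 | (.612, -.113) |
| Puck 4 (right end) | (.616, -.223) |

In the top picture (768x576), c is at (172,270), the pucks run from (333,264) to (488,262), and the can and tin are at (262,328) and (407,331). The side view shows all four sticks standing upright, and the beads match their names. I go above c first and turn the tool to yaw 90, so tool x is +y, tool y is +x and tool z is down.

Call:
play_rows(increments=[[[-15, -1, 0], [0, 0, 3], 0], [[-45, -2, 0], [0, 0, 9], 0], [[-80, -4, 0], [0, 0, 15], 0], [[-120, -6, 0], [0, 0, 22], 0], [[-160, -8, 0], [0, 0, 29], 0], [[-200, -10, 0], [0, 0, 36], 0], [[-240, -12, 0], [0, 0, 43], 0], [[-280, -14, 0], [0, 0, 50], 0], [[-320, -16, 0], [0, 0, 57], 0], [[-355, -17, 0], [0, 0, 63], 0], [[-385, -19, 0], [0, 0, 68], 0], [[-408, -20, 0], [0, 0, 71], 0], [[-420, -20, 0], [0, 0, 71.56], 0], [[-420, -20, 0], [0, 0, 71.56], 0], [[-420, -20, 0], [0, 0, 71.56], 0]])

```text
time: 1.6
ee_pos: [0.5657, 0.37, 0.2501]
tcp_rot: [-180.0, 0.0, 90.0]
wrist_force: [-0.9, 0.5, 0.9]
opening: 0.0852
grasp_force: 0.0
```

```bash
cat > w.py <<'E'
from h import *
import sys
def tops(n,lo,hi):
    o=telemetry.get_obs();p,d=camera(n);W=world(n,d)
    print(o['ee_pos'].round(4),o['tcp_rot'].round(1),round(o['time'],2))
    cv2.imwrite(f'pics/{n}_{o["time"]:.1f}.png',p[:,:,::-1])
    ok=(d>0)&(W[...,2]>lo)&(W[...,2]<hi)&(np.hypot(W[...,0],W[...,1])>.3)&(abs(W[...,1])<.5)&(W[...,0]<.7)
    N,L=cv2.connectedComponents(ok.astype(np.uint8))
    for i in range(1,N):
        m=L==i
        if m.sum()<60: continue
        Q=W[m];print(m.sum(),'med z',np.median(Q[:,2]).round(3),'mid',((Q.min(0)+Q.max(0))/2).round(3),'ext',np.ptp(Q,axis=0).round(3))
if __name__=='__main__': tops(sys.argv[1],float(sys.argv[2]),float(sys.argv[3]))
E
python3 w.py wrist .155 .185
```

```text
[0.5657 0.37   0.2501] [-180.    0.   90.] 1.6
3295 med z 0.165 mid [0.565 0.372 0.161] ext [0.044 0.044 0.012]
```

Call:
play_rows(increments=[[[2, 0, 10], [0, 0, 0], 0], [[2, 0, 30], [0, 0, 0], 0], [[2, 0, 55], [0, 0, 0], 0], [[2, 0, 75], [0, 0, 0], 0], [[2, 0, 90], [0, 0, 0], 0], [[2, 0, 98], [0, 0, 0], 0], [[2, 0, 102], [0, 0, 0], 0], [[2, 0, 102], [0, 0, 0], 0.3], [[2, 0, 102], [0, 0, 0], 0.5], [[2, 0, 102], [0, 0, 0], 0.7], [[2, 0, 102], [0, 0, 0], 0.8], [[2, 0, 102], [0, 0, 0], 0.8], [[2, 0, 102], [0, 0, 0], 0.8], [[2, 0, 102], [0, 0, 0], 0.8], [[2, 0, 100], [0, 0, 0], 0.8], [[2, 0, 94], [0, 0, 0], 0.8], [[2, 0, 82], [0, 0, 0], 0.8], [[2, 0, 65], [0, 0, 0], 0.8], [[2, 0, 48], [0, 0, 0], 0.8], [[2, 0, 37], [0, 0, 0], 0.8]], grip_force=40)

```text
time: 3.65
ee_pos: [0.5664, 0.3721, 0.2155]
tcp_rot: [179.9, -0.1, 90.0]
wrist_force: [-0.1, 0.2, -1.8]
opening: 0.043
grasp_force: 41.1
```

Call:
play_rows(increments=[[[-4, 0, 0], [0, 0, 0], 0.8], [[-14, 1, 0], [0, 0, 0], 0.8], [[-32, 3, 0], [0, 0, 0], 0.8], [[-60, 5, 0], [0, 0, 0], 0.8], [[-95, 8, 0], [0, 0, 0], 0.8], [[-135, 11, 0], [0, 0, 0], 0.8], [[-177, 15, 0], [0, 0, 0], 0.8], [[-220, 18, 0], [0, 0, 0], 0.8], [[-263, 22, 0], [0, 0, 0], 0.8], [[-306, 26, 0], [0, 0, 0], 0.8], [[-349, 29, 0], [0, 0, 0], 0.8], [[-392, 33, 0], [0, 0, 0], 0.8], [[-435, 36, 0], [0, 0, 0], 0.8], [[-475, 40, 0], [0, 0, 0], 0.8], [[-510, 43, 0], [0, 0, 0], 0.8], [[-540, 46, 0], [0, 0, 0], 0.8], [[-564, 48, 0], [0, 0, 0], 0.8], [[-582, 49, 0], [0, 0, 0], 0.8], [[-592, 50, 0], [0, 0, 0], 0.8], [[-595, 50, 0], [0, 0, 0], 0.8]])

```text
time: 5.65
ee_pos: [0.6156, -0.224, 0.2128]
tcp_rot: [-180.0, -0.0, 89.9]
wrist_force: [0.3, 0.4, -1.9]
opening: 0.0431
grasp_force: 41.2
```

Call:
play_rows(increments=[[[0, 0, 5], [0, 0, 0], 0.8], [[0, 0, 12], [0, 0, 0], 0.8], [[0, 0, 18], [0, 0, 0], 0.8], [[0, 0, 23], [0, 0, 0], 0.8], [[0, 0, 25], [0, 0, 0], 0.8], [[0, 0, 25], [0, 0, 0], 0.8]])

```text
time: 6.25
ee_pos: [0.616, -0.2227, 0.1879]
tcp_rot: [-180.0, -0.0, 90.0]
wrist_force: [0.1, 0.2, -3.6]
opening: 0.0432
grasp_force: 41.2
```

Run:
```python
from h import *
p,d=camera('side');W=world('side',d)
cv2.imwrite('pics/s1.png',cv2.resize(p[150:340,200:400,::-1],None,fx=3,fy=3,interpolation=2))
```

```text
(no output)
```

View pics/s1.png

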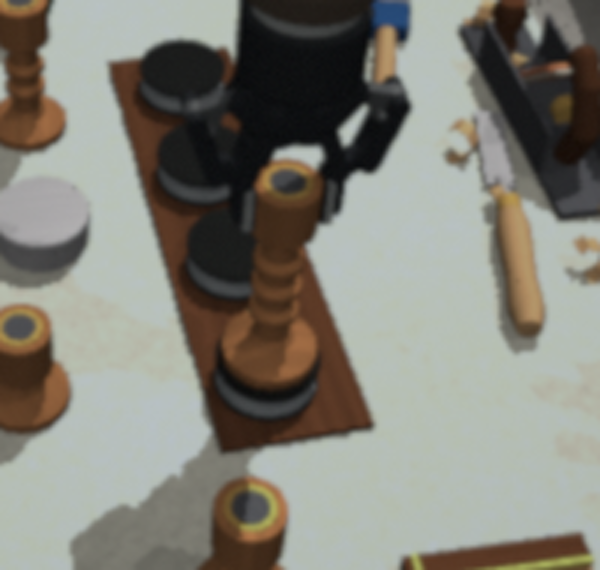

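The picture shows c held upright just above the right-end puck, with its foot centred over it at crop px (268,350). I lower it until it touches.

Call:
play_rows(increments=[[[0, 0, 3], [0, 0, 0], 0.8], [[0, 0, 5], [0, 0, 0], 0.8], [[0, 0, 7], [0, 0, 0], 0.8], [[0, 0, 7], [0, 0, 0], 0.8]])

```text
time: 6.7
ee_pos: [0.616, -0.2231, 0.1809]
tcp_rot: [-180.0, -0.0, 90.0]
wrist_force: [1.0, -0.6, -3.0]
opening: 0.0432
grasp_force: 41.2
```

Call:
play_rows(increments=[[[0, 0, 1], [0, 0, 0], 0.8], [[0, 0, 1.5], [0, 0, 0], 0.8], [[0, 0, 1.5], [0, 0, 0], 0.8]])

```text
time: 7.0
ee_pos: [0.6161, -0.2231, 0.1805]
tcp_rot: [180.0, 0.0, 90.0]
wrist_force: [-1.8, 0.1, 3.9]
opening: 0.0428
grasp_force: 41.7
```

Call:
play_rows(increments=[[[0, 0, 1], [0, 0, 0], 0.5], [[0, 0, 0], [0, 0, 0], 0.4], [[0, 0, 0], [0, 0, 0], 0.2], [[0, 0, 0], [0, 0, 0], 0], [[0, 0, 0], [0, 0, 0], 0], [[0, 0, -5], [0, 0, 0], 0], [[0, 0, -20], [0, 0, 0], 0], [[0, 0, -45], [0, 0, 0], 0], [[0, 0, -70], [0, 0, 0], 0], [[1, -10, -75], [0, 0, 0], 0], [[2, -30, -75], [0, 0, 0], 0], [[5, -60, -75], [0, 0, 0], 0], [[7, -100, -75], [0, 0, 0], 0], [[9, -135, -75], [0, 0, 0], 0], [[11, -160, -75], [0, 0, 0], 0], [[11, -171, -75], [0, 0, 0], 0], [[11, -171, -75], [0, 0, 0], 0], [[11, -171, -75], [0, 0, 0], 0]])

```text
time: 8.8
ee_pos: [0.4457, -0.2122, 0.2547]
tcp_rot: [180.0, 0.0, 90.0]
wrist_force: [1.5, 0.2, 0.1]
opening: 0.0851
grasp_force: 0.0
```

```bash
python3 w.py wrist .06 .085; python3 w.py top .18 .21
```

```text
[ 0.4457 -0.2122  0.2547] [180.   0.  90.] 8.8
1707 med z 0.074 mid [ 0.445 -0.21   0.068] ext [0.043 0.044 0.017]
495 med z 0.081 mid [ 0.612 -0.224  0.072] ext [0.028 0.034 0.025]
294 med z 0.076 mid [ 0.554 -0.38   0.075] ext [0.016 0.03  0.02 ]
[ 0.4459 -0.2122  0.2545] [180.  -0.  90.] 8.85
236 med z 0.198 mid [ 0.615 -0.224  0.192] ext [0.042 0.042 0.023]
```

Call:
play_rows(increments=[[[1, 0, 10], [0, 0, 0], 0], [[2, 0, 35], [0, 0, 0], 0], [[2, 0, 70], [0, 0, 0], 0], [[2, 0, 110], [0, 0, 0], 0], [[2, 0, 145], [0, 0, 0], 0], [[2, 0, 172], [0, 0, 0], 0], [[2, 0, 188], [0, 0, 0], 0], [[2, 0, 195], [0, 0, 0], 0], [[2, 0, 197], [0, 0, 0], 0], [[2, 0, 197], [0, 0, 0], 0.3], [[2, 0, 197], [0, 0, 0], 0.5], [[2, 0, 197], [0, 0, 0], 0.7], [[2, 0, 197], [0, 0, 0], 0.8], [[2, 0, 197], [0, 0, 0], 0.8], [[2, 0, 197], [0, 0, 0], 0.8], [[2, 0, 195], [0, 0, 0], 0.8], [[2, 0, 187], [0, 0, 0], 0.8], [[2, 0, 170], [0, 0, 0], 0.8], [[2, 0, 145], [0, 0, 0], 0.8], [[2, 0, 127], [0, 0, 0], 0.8]])

```text
time: 10.9
ee_pos: [0.4452, -0.2101, 0.1295]
tcp_rot: [180.0, 0.0, 90.0]
wrist_force: [1.5, -0.2, -0.6]
opening: 0.0431
grasp_force: 40.9
```

Call:
play_rows(increments=[[[0, 4, 0], [0, 0, 0], 0.8], [[4, 12, 0], [0, 0, 0], 0.8], [[12, 25, 0], [0, 0, 0], 0.8], [[25, 42, 0], [0, 0, 0], 0.8], [[45, 60, 0], [0, 0, 0], 0.8], [[70, 80, 0], [0, 0, 0], 0.8], [[100, 100, 0], [0, 0, 0], 0.8], [[135, 118, 0], [0, 0, 0], 0.8], [[170, 133, 0], [0, 0, 0], 0.8], [[205, 144, 0], [0, 0, 0], 0.8], [[238, 152, 0], [0, 0, 0], 0.8], [[265, 157, 0], [0, 0, 0], 0.8], [[286, 159, 0], [0, 0, 0], 0.8], [[299, 159, 0], [0, 0, 0], 0.8], [[305, 159, 0], [0, 0, 0], 0.8], [[305, 159, 8], [0, 0, 0], 0.8], [[305, 159, 20], [0, 0, 0], 0.8], [[305, 159, 29], [0, 0, 0], 0.8], [[305, 159, 33], [0, 0, 0], 0.8], [[305, 159, 33], [0, 0, 0], 0.8]])

```text
time: 12.9
ee_pos: [0.6036, 0.0943, 0.0937]
tcp_rot: [-179.9, 0.0, 90.0]
wrist_force: [0.3, -0.4, -1.4]
opening: 0.0429
grasp_force: 40.9
```

Call:
play_rows(increments=[[[0, 0, 2], [0, 0, 0], 0.8], [[0, 0, 4], [0, 0, 0], 0.8], [[0, 0, 5], [0, 0, 0], 0.8], [[0, 0, 5], [0, 0, 0], 0.8]])

```text
time: 13.3
ee_pos: [0.6042, 0.095, 0.09]
tcp_rot: [180.0, -0.0, 90.0]
wrist_force: [0.5, 0.1, -0.9]
opening: 0.043
grasp_force: 40.9
```

Call:
play_rows(increments=[[[0, 0, 1], [0, 0, 0], 0.8], [[0, 0, 1.5], [0, 0, 0], 0.8], [[0, 0, 1.5], [0, 0, 0], 0.8]])

```text
time: 13.6
ee_pos: [0.6042, 0.095, 0.0899]
tcp_rot: [179.9, -0.0, 90.0]
wrist_force: [-4.4, 0.6, 8.9]
opening: 0.0431
grasp_force: 41.7
```

Call:
play_rows(increments=[[[0, 0, -0.5], [0, 0, 0], 0.5], [[0, 0, -0.5], [0, 0, 0], 0.4], [[0, 0, -0.5], [0, 0, 0], 0.2], [[0, 0, -0.5], [0, 0, 0], 0], [[0, 0, -0.5], [0, 0, 0], 0], [[0, 0, -8], [0, 0, 0], 0], [[0, 0, -25], [0, 0, 0], 0], [[0, 0, -55], [0, 0, 0], 0], [[0, 0, -95], [0, 0, 0], 0], [[0, 0, -130], [0, 0, 0], 0], [[0, -5, -155], [0, 0, 0], 0], [[-4, -25, -165], [0, 0, 0], 0], [[-10, -55, -165], [0, 0, 0], 0], [[-16, -90, -165], [0, 0, 0], 0], [[-21, -118, -165], [0, 0, 0], 0], [[-24, -132, -165], [0, 0, 0], 0], [[-24, -136, -165], [0, 0, 0], 0], [[-24, -136, -165], [0, 0, 0], 0], [[-24, -136, -165], [0, 0, 0], 0]])

```text
time: 15.5
ee_pos: [0.4687, 0.0711, 0.2534]
tcp_rot: [180.0, -0.0, 90.0]
wrist_force: [0.4, -0.3, 0.2]
opening: 0.0854
grasp_force: 0.0
```

```bash
python3 w.py wrist .125 .145; python3 w.py top .096 .115
```

```text
[0.4687 0.0711 0.2534] [180.  -0.  90.] 15.5
2519 med z 0.134 mid [0.468 0.073 0.131] ext [0.043 0.044 0.012]
[0.4688 0.0711 0.2531] [-180.    0.   90.] 15.55
175 med z 0.108 mid [0.606 0.094 0.106] ext [0.04  0.041 0.013]
194 med z 0.107 mid [ 0.568 -0.386  0.105] ext [0.041 0.041 0.014]
```

Call:
play_rows(increments=[[[1, 0, 10], [0, 0, 0], 0], [[1, 0, 35], [0, 0, 0], 0], [[1, 0, 65], [0, 0, 0], 0], [[1, 0, 95], [0, 0, 0], 0], [[1, 0, 118], [0, 0, 0], 0], [[1, 0, 130], [0, 0, 0], 0], [[1, 0, 135], [0, 0, 0], 0], [[1, 0, 136], [0, 0, 0], 0], [[1, 0, 136], [0, 0, 0], 0.3], [[1, 0, 136], [0, 0, 0], 0.5], [[1, 0, 136], [0, 0, 0], 0.7], [[1, 0, 136], [0, 0, 0], 0.8], [[1, 0, 136], [0, 0, 0], 0.8], [[1, 0, 136], [0, 0, 0], 0.8], [[1, 0, 134], [0, 0, 0], 0.8], [[1, 0, 126], [0, 0, 0], 0.8], [[1, 0, 110], [0, 0, 0], 0.8], [[1, 0, 88], [0, 0, 0], 0.8], [[1, 0, 72], [0, 0, 0], 0.8], [[1, 0, 66], [0, 0, 0], 0.8]])

```text
time: 17.6
ee_pos: [0.4686, 0.072, 0.1892]
tcp_rot: [179.9, -0.0, 90.0]
wrist_force: [-0.4, -0.1, -2.5]
opening: 0.043
grasp_force: 41.2
```

Call:
play_rows(increments=[[[-4, 2, 0], [0, 0, 0], 0.8], [[-13, 8, 0], [0, 0, 0], 0.8], [[-28, 18, 0], [0, 0, 0], 0.8], [[-48, 32, 0], [0, 0, 0], 0.8], [[-72, 50, 0], [0, 0, 0], 0.8], [[-98, 70, 0], [0, 0, 0], 0.8], [[-122, 90, 0], [0, 0, 0], 0.8], [[-145, 108, 0], [0, 0, 0], 0.8], [[-163, 124, 0], [0, 0, 0], 0.8], [[-176, 136, 0], [0, 0, 0], 0.8], [[-183, 142, 0], [0, 0, 0], 0.8], [[-185, 143.5, 0], [0, 0, 0], 0.8], [[-185, 143.5, 0], [0, 0, 0], 0.8], [[-185, 143.5, 8], [0, 0, 0], 0.8], [[-185, 143.5, 20], [0, 0, 0], 0.8], [[-185, 143.5, 29], [0, 0, 0], 0.8], [[-185, 143.5, 34], [0, 0, 0], 0.8], [[-185, 143.5, 36], [0, 0, 0], 0.8], [[-185, 143.5, 37], [0, 0, 0], 0.8], [[-185, 143.5, 37], [0, 0, 0], 0.8]])

```text
time: 19.6
ee_pos: [0.6117, -0.1131, 0.1505]
tcp_rot: [180.0, 0.0, 90.0]
wrist_force: [0.0, 0.6, -2.2]
opening: 0.0424
grasp_force: 41.3
```

Call:
play_rows(increments=[[[0, 0, 1], [0, 0, 0], 0.8], [[0, 0, 2], [0, 0, 0], 0.8], [[0, 0, 2], [0, 0, 0], 0.8]])

```text
time: 19.9
ee_pos: [0.6118, -0.1132, 0.1494]
tcp_rot: [179.9, 0.0, 90.0]
wrist_force: [-2.6, 0.1, 5.1]
opening: 0.0428
grasp_force: 41.8
```

Call:
play_rows(increments=[[[0, 0, -0.3], [0, 0, 0], 0.5], [[0, 0, -0.3], [0, 0, 0], 0.4], [[0, 0, -0.3], [0, 0, 0], 0.2], [[0, 0, -0.3], [0, 0, 0], 0], [[0, 0, -0.3], [0, 0, 0], 0], [[0, 0, -8], [0, 0, 0], 0], [[0, 0, -25], [0, 0, 0], 0], [[0, 0, -55], [0, 0, 0], 0], [[0, 0, -85], [0, 0, 0], 0], [[0, 0, -108], [0, 0, 0], 0], [[-10, -3, -112], [0, 0, 0], 0], [[-35, -10, -112], [0, 0, 0], 0], [[-75, -20, -112], [0, 0, 0], 0], [[-120, -30, -112], [0, 0, 0], 0], [[-165, -38, -112], [0, 0, 0], 0], [[-210, -43, -112], [0, 0, 0], 0], [[-245, -45, -112], [0, 0, 0], 0], [[-268, -45, -112], [0, 0, 0], 0], [[-274, -45, -112], [0, 0, 0], 0], [[-274, -45, -112], [0, 0, 0], 0]])

```text
time: 21.9
ee_pos: [0.5661, -0.388, 0.2592]
tcp_rot: [-179.9, -0.0, 89.9]
wrist_force: [-0.1, -0.1, 0.1]
opening: 0.0854
grasp_force: 0.0
```

Call:
play_rows(increments=[[[0, 0, 0], [0, 0, 0], 0]])

```text
time: 22.0
ee_pos: [0.5666, -0.3864, 0.2601]
tcp_rot: [-180.0, -0.0, 90.0]
wrist_force: [-0.3, -0.5, 0.7]
opening: 0.0853
grasp_force: 0.0
```

```bash
python3 w.py wrist .092 .115; python3 w.py top .155 .18
```

```text
[ 0.5666 -0.3864  0.2601] [-180.   -0.   90.] 22.0
1978 med z 0.105 mid [ 0.568 -0.386  0.1  ] ext [0.043 0.044 0.015]
[ 0.5667 -0.3861  0.2604] [-180.    -0.    90.1] 22.05
209 med z 0.167 mid [ 0.612 -0.112  0.164] ext [0.042 0.041 0.015]
```

Call:
play_rows(increments=[[[1, 1, 12], [0, 0, 0], 0], [[1, 1, 40], [0, 0, 0], 0], [[1, 1, 78], [0, 0, 0], 0], [[1, 1, 115], [0, 0, 0], 0], [[1, 1, 145], [0, 0, 0], 0], [[1, 1, 163], [0, 0, 0], 0], [[1, 1, 171], [0, 0, 0], 0], [[1, 1, 173], [0, 0, 0], 0], [[1, 1, 173], [0, 0, 0], 0.3], [[1, 1, 173], [0, 0, 0], 0.5], [[1, 1, 173], [0, 0, 0], 0.7], [[1, 1, 173], [0, 0, 0], 0.8], [[1, 1, 173], [0, 0, 0], 0.8], [[1, 1, 173], [0, 0, 0], 0.8], [[1, 1, 171], [0, 0, 0], 0.8], [[1, 1, 163], [0, 0, 0], 0.8], [[1, 1, 145], [0, 0, 0], 0.8], [[1, 1, 120], [0, 0, 0], 0.8], [[1, 1, 100], [0, 0, 0], 0.8], [[1, 1, 93], [0, 0, 0], 0.8]])

```text
time: 24.1
ee_pos: [0.5682, -0.3865, 0.1701]
tcp_rot: [179.8, 0.1, 90.0]
wrist_force: [0.6, -0.6, -0.5]
opening: 0.043
grasp_force: 41.1
```

Call:
play_rows(increments=[[[0, -8, 0], [0, 0, 0], 0.8], [[0, -25, 0], [0, 0, 0], 0.8], [[2, -48, 0], [0, 0, 0], 0.8], [[8, -70, 0], [0, 0, 0], 0.8], [[20, -86, 0], [0, 0, 0], 0.8], [[40, -95, 0], [0, 0, 0], 0.8], [[68, -98, 0], [0, 0, 0], 0.8], [[102, -98, 0], [0, 0, 0], 0.8], [[140, -98, 0], [0, 0, 0], 0.8], [[180, -98, 0], [0, 0, 0], 0.8], [[220, -98, 0], [0, 0, 0], 0.8], [[260, -98, 0], [0, 0, 0], 0.8], [[297, -98, 0], [0, 0, 0], 0.8], [[328, -98, 0], [0, 0, 0], 0.8], [[352, -98, 0], [0, 0, 0], 0.8], [[368, -98, 0], [0, 0, 0], 0.8], [[374, -96, 0], [0, 0, 0], 0.8], [[374, -90, 0], [0, 0, 0], 0.8], [[374, -78, 0], [0, 0, 0], 0.8], [[374, -62, 0], [0, 0, 0], 0.8]])

```text
time: 26.1
ee_pos: [0.5064, -0.013, 0.1671]
tcp_rot: [180.0, 0.0, 89.9]
wrist_force: [0.2, -0.9, -1.1]
opening: 0.0428
grasp_force: 41.2
```

Call:
play_rows(increments=[[[0, 20, 0], [0, 0, 0], 0.8], [[0, 42, 0], [0, 0, 0], 0.8], [[0, 65, 0], [0, 0, 0], 0.8], [[0, 82, 0], [0, 0, 0], 0.8], [[0, 93, 0], [0, 0, 0], 0.8], [[0, 98, 0], [0, 0, 0], 0.8], [[0, 98, 5], [0, 0, 0], 0.8], [[0, 98, 18], [0, 0, 0], 0.8], [[0, 98, 30], [0, 0, 0], 0.8], [[0, 98, 39], [0, 0, 0], 0.8], [[0, 98, 44], [0, 0, 0], 0.8], [[0, 98, 46], [0, 0, 0], 0.8], [[0, 98, 46], [0, 0, 0], 0.8]])

```text
time: 27.4
ee_pos: [0.6035, -0.012, 0.1212]
tcp_rot: [-180.0, 0.0, 90.0]
wrist_force: [-0.2, 0.3, -2.1]
opening: 0.0429
grasp_force: 41.2
```

Call:
play_rows(increments=[[[0, 0, 1], [0, 0, 0], 0.8], [[0, 0, 2], [0, 0, 0], 0.8], [[0, 0, 2], [0, 0, 0], 0.8]])

```text
time: 27.7
ee_pos: [0.6038, -0.012, 0.1198]
tcp_rot: [179.9, -0.0, 90.0]
wrist_force: [-0.5, -0.6, 1.1]
opening: 0.043
grasp_force: 41.3
```

Call:
play_rows(increments=[[[0, 0, 0.5], [0, 0, 0], 0.8], [[0, 0, 1], [0, 0, 0], 0.8], [[0, 0, 0.7], [0, 0, 0], 0.5], [[0, 0, 0.5], [0, 0, 0], 0.4], [[0, 0, 0.5], [0, 0, 0], 0.2], [[0, 0, 0.5], [0, 0, 0], 0], [[0, 0, 0.5], [0, 0, 0], 0], [[0, 0, -8], [0, 0, 0], 0], [[0, 0, -25], [0, 0, 0], 0], [[0, 0, -55], [0, 0, 0], 0], [[0, 0, -90], [0, 0, 0], 0], [[0, 0, -115], [0, 0, 0], 0], [[0, -20, -130], [0, 0, 0], 0], [[0, -60, -130], [0, 0, 0], 0], [[0, -100, -130], [0, 0, 0], 0], [[0, -140, -130], [0, 0, 0], 0], [[0, -170, -130], [0, 0, 0], 0], [[0, -180, -130], [0, 0, 0], 0], [[0, -180, -130], [0, 0, 0], 0], [[0, -180, -130], [0, 0, 0], 0]])

```text
time: 29.7
ee_pos: [0.4244, -0.0121, 0.2496]
tcp_rot: [179.9, 0.0, 90.0]
wrist_force: [0.5, -0.5, 0.5]
opening: 0.0853
grasp_force: 0.0
```

```bash
for r in ".126 .15" ".096 .115" ".155 .18" ".185 .21"; do python3 w.py top $r; done
python3 - <<'E'
from h import *
for n in ['side']:
    p,d=camera(n);cv2.imwrite('pics/end.png',cv2.resize(p[100:340,130:450,::-1],None,fx=2.4,fy=2.4,interpolation=2))
E
```

```text
[ 0.4244 -0.0121  0.2496] [179.9   0.   90. ] 29.7
196 med z 0.138 mid [ 0.604 -0.013  0.136] ext [0.043 0.042 0.012]
[ 0.4245 -0.0121  0.2493] [180.   0.  90.] 29.75
187 med z 0.107 mid [0.605 0.094 0.104] ext [0.044 0.041 0.015]
309 med z 0.103 mid [0.47  0.228 0.106] ext [0.071 0.058 0.018]
[ 0.4245 -0.0121  0.2491] [-180.    0.   90.] 29.8
210 med z 0.168 mid [ 0.612 -0.112  0.165] ext [0.041 0.041 0.016]
[ 0.4244 -0.0121  0.2489] [-180.    0.   90.] 29.85
227 med z 0.198 mid [ 0.616 -0.224  0.195] ext [0.042 0.043 0.017]
```

View pics/end.png

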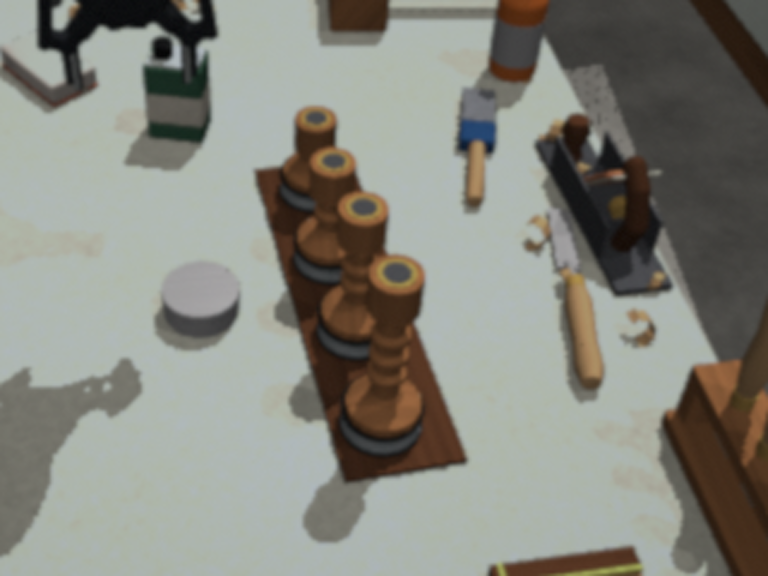

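All four sticks stand upright and centred on the pucks, rising from left to right, at crop px (316,150) to (385,400). The oil can and wax tin have not moved, so I hand in the job.

```bash
python3 -c "
from workcell import workorder
print(workorder.job_done())"
```

```text
the job is handed in; nothing more can be done
None
```

The job is handed in at about 30 s of the 102 s allowed: the last top view put all four candlesticks within about 2 mm of their puck centres, upright and rising 75, 105, 135, 165 mm from left to right, and the oil can and wax tin look untouched; the hand-in gave no verdict.

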